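# Pull the used solvent filter cartridge from its bayonet port

## Task

Take the used filter cartridge out of the filter station: slide the red lock all the way back, away from the cartridge, turn the blue grip anticlockwise until it meets its stop with the pointer at the green mark, and lift the cartridge straight out. Then stand it upright on the floor of the aluminium tray, setting it down gently rather than dropping it, and leave the lock back. Do not knock over or shift the tray, bottle, jar or beaker.

Things in the scene. Friction and masses are not known exactly. Their poses are not given: they have to be found in the camera images.
- station: Ivory filter station, a fixed case 220 (x) x 240 (y) x 90 (z) mm; origin at the centre of its underside, on the bench. On its flat top (deck, z = 90 mm) are the bayonet port, the red lock slide, a small green screen and a keypad. A green mark lies at +x of the port, a small red one at -y of it.
- port (a point): Centre of the bayonet port's mouth on the deck, at (0, 50, 90) mm in the station's frame. The hole is 44 mm across with two 19 mm wide slots along the station's x; 58 mm of the cartridge hang in it. The cartridge's lugs pass the slots only when its x axis is parallel (within about 0.1 rad) to the station's x.
- filter: Filter cartridge, loose, 100 mm tall, 0.2 to 0.4 kg; origin at the centre of its flat underside, z up. Steel cylinder 40 mm in diameter, z 0 to 56 mm; brass lugs along its x (64 mm tip to tip, 12 wide, z 44 to 50); white flange 68 mm in diameter, z 58 to 66, resting on the deck; blue grip bar on top. Starts locked, +x along the station's -y; it turns only when the lock is back.
- filter_grip (a point): Centre of the blue grip bar, on the cartridge's axis 85 mm above its underside (27 mm above the deck when seated). The bar is 60 mm long along the cartridge's x, 16 mm thick along its y, and reaches from 66 to 100 mm above the underside.
- pointer (a point): Tip of the cartridge's blue pointer tab (12 mm wide, 6 mm thick), 50 mm from its axis at its +x, 63 mm above its underside. Locked: it points along the station's -y. After about a quarter turn anticlockwise seen from above a firm stop is met with it at the green mark (station's +x): unlocked, the cartridge lifts straight up; 60 mm of rise clears the deck.
- lock (a joint): Travel of the red lock slide, m: 0 = forward (its tongue blocks the pointer tab), 0.050 = all the way back at its end stop. It grows as the lock moves along the station's -y, away from the cartridge; it stays where left, with a friction of about 2 N.
- lock_grip (a point): Point in the red upright grip of the lock slide, 25 mm above the deck, on the grip's centre line. The grip is 24 mm along the station's x, 22 mm along its y, and reaches from 1 to 37 mm above the deck; a flat tongue, 16 mm wide and top at 10 mm above the deck, runs from it 51 mm towards the station's +y.
- tray: Open aluminium tray 150 (x) x 130 (y) x 25 (z) mm outside, walls 4 mm, floor about 4 mm thick, loose, 0.9 kg; origin at the centre of its underside. To the left or to the right of the station.
- tray_in (a point): Centre of the upper face of the tray's floor.
- amber: Amber bottle with white cap, diameter 86 mm, 190 mm tall, loose bystander; origin at the centre of its underside. Stands on the other side of the station from the tray.
- beaker: Glass beaker, diameter 68 mm, 85 mm tall, loose bystander; origin at the centre of its underside.
- jar: White jar with blue cap, diameter 66 mm, 100 mm tall, loose bystander; origin at the centre of its underside.

How it is judged (in metres and radians):
On the way, in this order (a step that is already met when the one before it is completed fails the run):
1. the lock is slid all the way back (at least 44 of its 50 mm) while the cartridge is still seated and locked (value of joint lock above 0.044 m and angle between the x axis of filter and the x axis of station, either way round above 1.2 rad and z of filter in the frame of station below 0.045 m), for 0.05 s.
2. the cartridge is turned to its open position (within 0.2 rad) while still seated (angle between the x axis of filter and the x axis of station, either way round below 0.2 rad and z of filter in the frame of station below 0.045 m), for 0.05 s.
3. the cartridge is lifted clear of the port (z of filter in the frame of station above 0.093 m), for 0.05 s.
At the end, for the whole second after the job is handed in: The lock is back (at least 44 mm), and the cartridge stands upright (tilt under 0.1 rad), released and at rest, with its underside on the tray's floor (within 5 mm) inside the tray's walls (value of joint lock above 0.044 m and x of filter in the frame of tray between -0.056 and 0.056 m and y of filter in the frame of tray between -0.046 and 0.046 m and distance between filter and tray below 0.075 m and z of filter in the frame of tray_in below 0.005 m and angle between filter's own z axis and vertical below 0.1 rad and linear speed of filter below 0.02 m/s); the robot touches nothing.
It fails at once if the cartridge is dropped: out of the fingers over the tray with its underside more than 15 mm above the tray's floor (horizontal distance between filter and tray below 0.09 m and z of filter in the frame of tray_in above 0.015 m and contact force between filter and the fingers below 0.05 N).
It fails at once if the cartridge strikes or is pressed on the tray with more than 60 N (contact force between filter and tray above 60 N).
It fails at once if the tray is shifted more than 30 mm (distance of tray from where it was at the start of the episode above 0.03 m).
It fails at once if a bystander is shifted more than 30 mm or knocked over (distance of any of amber, beaker, jar from where it was at the start of the episode above 0.03 m or angle between any of amber, beaker, jar's own z axis and vertical above 0.5 rad).
It also fails if it takes over 54 s, if anything falls off the work surface, if the arm or the gripper's body presses on something with over 40 N, if the wrist force passes 120 N, or if a joint passes its speed limit or range.

## Robot

A 7-joint arm with a two-finger parallel gripper is mounted at the origin on the work surface. World frame = base frame: x ahead of the robot, y to its left, z up, the work surface at z = 0. Lengths are in mm, angles in rad, forces in N, time in s.
With the tool pointing down it reaches from about 400 to 875 mm from the base axis. Payload 4.4 kg.
Tool frame: the origin (TCP) lies midway between the tips of the shut fingers; the grasp point (between the pads) lies 19 mm behind it; z points along the fingers, y is the line along which they close (so a half turn about z gives the same grasp; the last joint's range is limited). The gripper opens to 85 mm and grips with 20 to 120 N. Pads are 22 mm wide; open, the fingers measure 114 mm over their backs; the gripper's body (76 mm by 85 mm) begins 54 mm behind the grasp point. The pads swing forward as they close: fully open they stand 13 mm farther back than shut.
Start: joints at [-1.32, 0.628, 0.038, 1.517, -0.027, 0.996, -0.02], TCP at [202.469, 617.676, 231.313] pointing down, gripper open.
Joint ranges: [-3.06, 3.06], [-0.37, 2.12], [-1.25, 1.32], [0.18, 2.47], [-1.1, 4.24], [0.23, 1.98], [-2.94, 2.94]. Speed limits (rad/s): [2.57, 2.57, 3.14, 3.14, 3.14, 3.14, 3.14].

## Interface

Orientations are given as [roll, pitch, yaw] about the fixed x, y, z axes, in that order (R = Rz(yaw) Ry(pitch) Rx(roll)).
In Python, from cell import ctrl gives the robot as it stands.
- The arm moves only by the shell command python3 -m crank 'ROWS' [OPENING]. ROWS is JSON, a list that holds one entry, the list of rows, each a list of 4 numbers: the shift along the tool's x, y, z normalised to -1 to 1, where 1 is 2.5 cm, then the turn about the tool's z normalised to -1 to 1, where 1 is 0.08 rad. In form: [[[dx, dy, dz, turn], ...]]. A call has 1 to 12 rows; each row shifts and turns the commanded pose from where the row before left it, along the tool's axes as they then stand; what a row does not reach is not made up. A row lasts 1/12 s, in which the tool goes at most 41.7 mm and 7.16 degrees, less where a joint would pass 70% of its speed; a pose out of reach is approached as far as the arm can. A call with a number of a shift or a turn outside -1 to 1 is refused whole. A call with a gripper value outside its range is refused whole. OPENING is the closure, from -1 (fully open) to 1 (shut), set as the call begins (- or left out, the last holds). The fingers move at their own pace and stop on an object; the grip force is fixed at half the most. Time passes only in rows, so rows that do not move let the fingers close. It gives the time, the measured TCP pose, the force, the opening and the grip force at its end, in the units of the state.
- ctrl.read_state(): the state, without advancing time (a new reading comes with each control period).
- ctrl.get_image(name): name is "side" or "top" or "wrist"; returns a dict with "img" (480x640x3 uint8, red, green, blue), "intrinsics" (3x3 intrinsics, pixels), "extrinsics" (4x4, takes a point from camera to world coordinates). Camera axes: x right, y up, looking along -z (the intrinsics and any distortion apply to the point x, -y, -z); pixel columns grow to the right and rows downward; lengths in mm; the calibration is good to about 2 mm. A picture is of the moment at which its call begins. There is no depth.
- ctrl.finish_job(): hands the job in; it is judged then, once.
Trained networks look in the newest picture that a camera, given by its name, has taken for a name from the list of things; names that differ only in an ending like _2 or _b are one class to them, and where a whole thing is asked for, a point or a joint stands for the part that bears it (a point fixed in the world has none). Each returns a list of dicts, best first, with "confidence" (0 to 1); they miss things now and then, are a little off and sometimes report something else, mostly with a low value. They report only what shows in the picture. A call takes as long as a camera call.
- ctrl.find_in(camera, target): "position" ([row, column] in pixels, amid what is visible of it).
- ctrl.trace(camera, target): "mask" (480x640 bool, what is visible of it) and "position" ([row, column] in pixels, amid what is visible of it).
- ctrl.place_of(camera, target): "position" ([row, column] in pixels: a listed point, or the origin of a listed thing).
The state is a dict: "clock": time; "qpos": joint angles; "qd": joint speeds; "tau": joint torques, N m; "eef_pos": TCP position; "tool_rot": TCP orientation; "force": force on the tool from outside, world axes, zero at the start; "torque": the same for the moment, N m; "width": finger opening in mm; "gripper_force": force on a finger pad.
Only numpy, scipy, OpenCV 4.12 (cv2) and the standard library are available. Lean on these libraries where they do the work, as an engineer would, in place of code of your own. Each camera call takes 0.05 s, during which the arm holds its last target. There are 200 camera calls.

## Working session

There is one attempt and no reset: what is moved stays moved. The work goes in short steps, Python scripts to look and compute and a shell command to move; the robot and the scene stay as the last step left them, time stands still between calls to the robot, and variables do not carry over. Pictures are saved under pics/ and viewed, at most 10 in all, crops included, and the job is handed in when it is done.

```bash
ls; mkdir -p pics; cat > h.py <<'E'
import numpy as np, cv2
from cell import ctrl
def ray(im,rc):
    K=np.array(im["intrinsics"]);E=np.array(im["extrinsics"])
    v=np.linalg.inv(K)@[rc[1],rc[0],1]; d=E[:3,:3]@[v[0],-v[1],-v[2]]
    return E[:3,3],d/np.linalg.norm(d)
def tri(rs):
    A=sum(np.eye(3)-np.outer(d,d) for o,d in rs);b=sum((np.eye(3)-np.outer(d,d))@o for o,d in rs)
    p=np.linalg.solve(A,b);return p,[round(float(np.linalg.norm(np.cross(p-o,d))),1) for o,d in rs]
def atz(r,z): o,d=r;return o+d*(z-o[2])/d[2]
E
python3 - <<'E'
from h import *
ims={}
s=ctrl.read_state();print(s["eef_pos"],s["tool_rot"],s["width"],s["clock"])
for c in("top","side","wrist"):
    ims[c]=ctrl.get_image(c);cv2.imwrite(f"pics/{c}0.png",ims[c]["img"][...,::-1])
    print(c,np.array(ims[c]["extrinsics"])[:3,3].round())
for t in("station","port","filter","filter_grip","pointer","lock_grip","tray","tray_in","amber","beaker","jar"):
    rs=[]
    for c in ims:
        r=ctrl.place_of(c,t)
        if r: print(t,c,np.round(r[0]["position"],1),round(r[0]["confidence"],2), end=' ')
        if r and r[0]["confidence"]>.4 and c!="wrist": rs.append(ray(ims[c],r[0]["position"]))
    if len(rs)>1:p,e=tri(rs);print(p.round(1),e)
    else:print()
print(ctrl.read_state()["clock"])
cv2.imwrite("pics/ts.png",cv2.resize(np.hstack([ims["top"]["img"],ims["side"]["img"]])[...,::-1],(800,300),interpolation=3))
E
```

```text
pics
[202.25887174 617.05415981 230.38105768] [-3.13967090e+00  2.35436735e-05  2.82481682e+00] 84.78060686842537 0.0
top [ 471.   17. 1207.]
side [236. 439. 728.]
wrist [140. 637. 373.]
station top [252.6 322.3] 0.77 station side [272.6 331.5] 0.59 [543.5 -17.3  10.1] [3.6, 3.6]
port top [248.7 302.4] 0.95 port side [258.5 310.4] 0.59 [550.7  31.1  93.8] [9.1, 9.1]
filter top [245.4 303.6] 0.78 filter side [279.9 317.1] 0.7 [554.2  23.1  20.9] [1.5, 1.5]
filter_grip top [243.8 299.2] 0.92 filter_grip side [248.3 312.9] 0.7 [552.8  33.5 123.2] [1.7, 1.7]
pointer top [248.7 324.6] 0.76 pointer side [246.7 336.7] 0.88 [544.  -22.2  83.7] [0.8, 0.8]
lock_grip top [263.6 177. ] 0.61 lock_grip side [221.8 344.9] 0.9 [451.7 191.9 403.9] [49.8, 49.8]
tray top [285.1 461.9] 0.8 tray side [202.8 444.4] 0.72 [ 471.4 -345.9   -2.9] [0.0, 0.0]
tray_in top [289.9 465.9] 0.58 tray_in side [200.7 443.7] 0.8 [ 467.6 -350.4    1.7] [7.9, 7.9]
amber top [267.6 176. ] 0.91 amber side [424.6 226.1] 0.78 [500.9 315.7  -2.2] [0.4, 0.4]
beaker top [199.  448.3] 0.56 beaker side [171.3 365.4] 0.88 [ 670.2 -312.6    6.6] [1.5, 1.5]
jar top [254.3 324.8] 0.64 jar side [341.6 165.5] 0.85 [584.4 138.1  83.7] [168.6, 168.6]
1.8
```

View pics/top0.png

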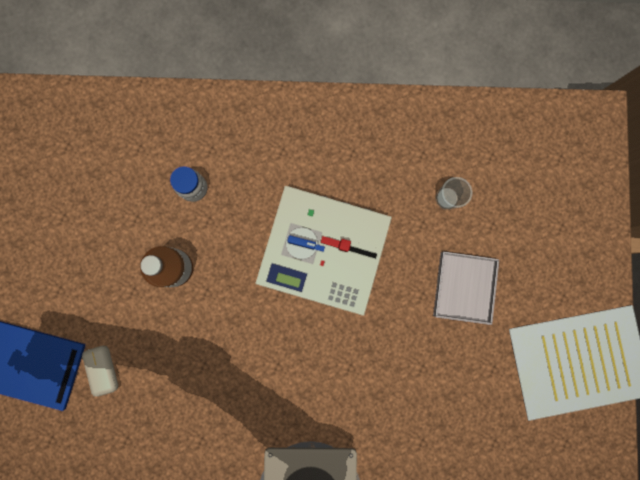

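View pics/side0.png

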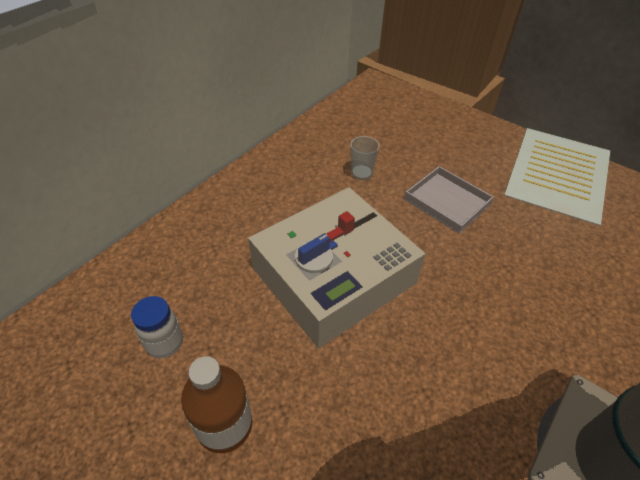

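The top view shows the station at (325,250), rotated about -0.25 rad. The cartridge is at (302,243), the lock grip at (345,245), the tray on the right at (467,288) and the beaker at (453,193). The bottle at (165,267) and the jar at (187,183) are on the left. The side view agrees. I'll bring the wrist camera over the station.

```bash
python3 -m crank '[[[0,0,-1,0],[0,0,-1,0],[0,0,-1,0],[-0.5,-0.5,-1,0],[-1,-1,0,0],[-1,-1,0,0],[-1,-1,0,0],[-1,-1,0,0],[-1,-1,0,0],[-1,-1,0,0],[-1,-1,0,0],[-1,-1,0,0]]]'
python3 -m crank '[[[-1,-1,0,0],[-1,-1,0,0],[-1,-1,0,0],[-1,-1,0,0],[-1,-1,0,0],[-1,-1,0,0],[-1,-1,0,0],[-1,-1,0,0],[-1,-1,0,0],[-1,-1,0,0],[-1,-1,0,0],[-1,-1,0,0]]]'
python3 -m crank '[[[-0.8,-0.8,0,1],[0,0,0,1],[0,0,0,1],[0,0,0,1],[0,0,0,1],[0,0,0,1],[0,0,0,1],[0,0,0,1],[0,0,0,1],[0,0,0,1]]]'
python3 -m crank '[[[0,0,0,1],[0,0,0,1],[0,0,0,1],[0,0,0,1],[0,0,0,1],[0,0,0,1],[0,0,0,1],[0,0,0,1],[0,0,0,0.8],[0,0,0,0]]]'
```

```text
clock: 2.8
eef_pos: [338.7, 347.9, 331.6]
tool_rot: [3.141, 0.0, 2.825]
force: [1.3, 0.5, 0.3]
width: 85.4
gripper_force: 0.0
clock: 3.8
eef_pos: [530.3, -30.6, 331.5]
tool_rot: [3.141, 0.0, 2.825]
force: [0.7, 1.1, 0.4]
width: 85.3
gripper_force: 0.0
clock: 4.63
eef_pos: [542.6, -54.1, 331.4]
tool_rot: [3.141, -0.0, 2.021]
force: [-0.1, -0.9, -0.5]
width: 85.3
gripper_force: 0.0
clock: 5.47
eef_pos: [542.6, -54.1, 331.3]
tool_rot: [-3.141, 0.0, 1.319]
force: [0.7, 0.2, -0.4]
width: 85.5
gripper_force: 0.0
```

```bash
cat > look.py <<'E'
import sys,pickle
from h import *
tag=sys.argv[1];ts=sys.argv[2:]
im=ctrl.get_image("wrist");cv2.imwrite(f"pics/w{tag}.png",im["img"][...,::-1])
out={"im":im}
for t in ts:
    r=ctrl.place_of("wrist",t)
    if r: out[t]=r[0];print(t,np.round(r[0]["position"],1),round(r[0]["confidence"],2))
pickle.dump(out,open(f"{tag}.pkl","wb"))
E
T="station port filter_grip pointer lock_grip"
python3 look.py a $T; python3 -m crank '[[[-1,0,0,0],[-1,0,0,0],[-1,0.8,0,0],[0,0.8,0,0],[0,0,0,0],[0,0,0,0]]]'; python3 look.py b $T
python3 - <<'E'
from h import *;import pickle
a,b=[pickle.load(open(f"{k}.pkl","rb")) for k in"ab"]
for t in a:
    if t!="im" and t in b:
        p,e=tri([ray(k["im"],k[t]["position"]) for k in(a,b)]);print(t,p.round(1),e)
print(ctrl.read_state()["clock"])
E
```

```text
station [176.7 309.3] 0.55
filter_grip [138.  311.4] 0.84
lock_grip [220.7 327.1] 0.97
clock: 6.27
eef_pos: [563.1, -137.1, 330.9]
tool_rot: [-3.141, 0.0, 1.321]
force: [0.0, 0.6, -0.2]
width: 85.7
gripper_force: 0.0
station [119.7 275.6] 0.93
filter_grip [ 52.3 265.9] 0.67
pointer [111.3 271.9] 0.84
lock_grip [146.3 284.2] 0.69
station [ 5.376e+02 -2.040e+01 -4.000e-01] [2.0, 2.0]
filter_grip [555.5  23.1 126.5] [0.6, 0.6]
lock_grip [549.9 -60.3 126. ] [1.3, 1.3]
6.5667
```

View pics/wa.png

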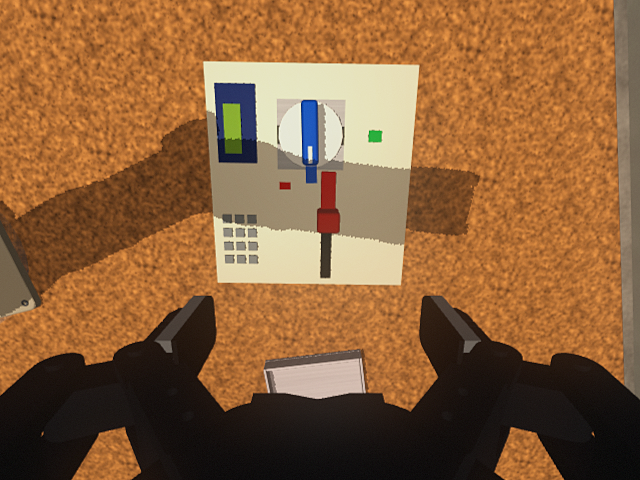

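The wrist view shows the deck quad with corners (205,62), (418,66), (401,285) and (218,283). The blue bar is at (310,132) with its pointer at (311,175), and the lock grip is at (328,220). I'll fit the deck corners to check yaw and position.

```bash
python3 - <<'E'
from h import *;import pickle
a,b=[pickle.load(open(f"{k}.pkl","rb")) for k in"ab"]
for nm,im,seed in(("a",a["im"],[(205,62),(418,66),(401,285),(218,283)]),("top",None,[(285,187),(390,215),(365,313),(257,285)])):
    if im is None: im=ctrl.get_image("top")
    g=cv2.cvtColor(np.ascontiguousarray(im["img"]),cv2.COLOR_RGB2GRAY)
    c=cv2.cornerSubPix(g,np.float32(seed).reshape(-1,1,2),(5,5),(-1,-1),(3,50,.01)).reshape(-1,2)
    P=np.array([atz(ray(im,(y,x)),90) for x,y in c])[:,:2]
    e=np.roll(P,-1,0)-P;ang=np.arctan2(e[:,1],e[:,0])
    ctr=P.mean(0)
    yaw=np.mean((ang+np.pi/4)%(np.pi/2)-np.pi/4)
    R=np.array([[np.cos(yaw),-np.sin(yaw)],[np.sin(yaw),np.cos(yaw)]])
    print(nm,c.round(1).tolist(),np.linalg.norm(e,axis=1).round(1),ang.round(3),ctr.round(1),yaw,"port",(ctr+R@[0,50]).round(1),"pt",(R.T@(atz(ray(a["im"],a["lock_grip"]["position"]),115)[:2]-ctr)).round(1))
for k,n in((a,"a"),(b,"b")):
    for t,z in(("filter_grip",117),("lock_grip",115)): print(n,t,atz(ray(k["im"],k[t]["position"]),z).round(1))
E
```

```text
a [[202.8000030517578, 60.70000076293945], [418.8999938964844, 64.5999984741211], [400.5, 285.0], [217.1999969482422, 282.29998779296875]] [220.  240.5 220.3 240.7] [-0.267 -1.836  2.875  1.304] [542.2 -20.3] -0.26640231855563257 port [555.4  28. ] pt [ 19.3 -38.1]
top [[285.0, 184.89999389648438], [388.5, 216.8000030517578], [365.0, 313.0], [254.89999389648438, 282.8999938964844]] [234.  212.8 242.7 220.1] [-1.851  2.909  1.321 -0.272] [543.5 -19.3] -0.25861602123259464 port [556.3  29.1] pt [ 18.1 -39.6]
a filter_grip [556.   23.7 117. ]
a lock_grip [550.9 -62.1 115. ]
b filter_grip [554.2  25.6 117. ]
b lock_grip [547.6 -60.3 115. ]
```

```bash
python3 -m crank '[[[0.7,-0.33,0.9,0.2],[0.7,-0.33,0.9,0],[0.7,-0.33,0.9,0],[0.7,-0.33,0.9,0],[0,0,0.9,0],[0,0,0.9,0],[0,0,0.4,0],[0,0,0,0],[0,0,0,0]]]'; python3 look.py c filter_grip pointer lock_grip port
python3 - <<'E'
from h import *;import pickle
a,b,c=[pickle.load(open(f"{k}.pkl","rb")) for k in"abc"]
for t,z in (("lock_grip",115),("filter_grip",117)):
    if t in c:
        k="lock_grip";p,e=tri([ray(q["im"],q[t]["position"]) for q in(a,b,c)]);print(t,p.round(1),e, atz(ray(c["im"],c[t]["position"]),z).round(1))
s=ctrl.read_state();print(s["eef_pos"],s["tool_rot"])
E
```

```text
clock: 7.37
eef_pos: [549.2, -61.0, 186.6]
tool_rot: [3.141, 0.0, 1.304]
force: [0.4, -0.0, 0.3]
width: 85.5
gripper_force: 0.0
filter_grip [116.  289.9] 0.94
pointer [194.  295.9] 0.62
lock_grip [252.4 319.5] 0.98
lock_grip [549.9 -60.4 116.7] [1.7, 2.1, 1.7] [550.8 -59.6 115. ]
filter_grip [555.7  23.9 124.7] [0.7, 1.1, 1.2] [556.   25.8 117. ]
[549.7574177  -60.95200462 187.45586074] [ 3.13948190e+00 -5.63206365e-04  1.30444559e+00]
```

View pics/wc.png

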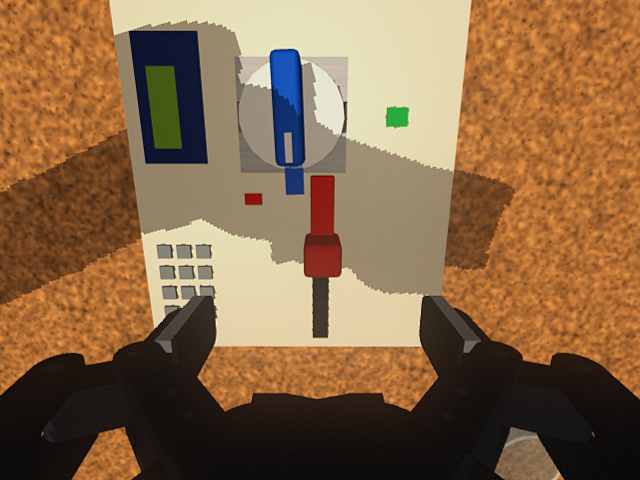

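The lock grip triangulates to (550, -60, 117) mm, as expected. It sits between the open fingers at (322,253) and is aligned with them. I'll descend and grip it.

```bash
python3 -m crank '[[[0,0,0.8,0],[0,0,0.8,0],[0,0,0.8,0],[0,0,0.6,0],[0,0,0.45,0],[0,0,0,0],[0,0,0,0]]]'; python3 -m crank '[[[0,0,0,0],[0,0,0,0],[0,0,0,0],[0,0,0,0],[0,0,0,0],[0,0,0,0],[0,0,0,0],[0,0,0,0]]]' 1
```

```text
clock: 8.2
eef_pos: [549.2, -60.8, 100.2]
tool_rot: [3.142, 0.0, 1.305]
force: [0.7, 0.4, -0.5]
width: 85.1
gripper_force: 0.0
clock: 8.87
eef_pos: [552.0, -61.3, 101.2]
tool_rot: [3.135, -0.0, 1.305]
force: [4.4, -0.6, 1.6]
width: 22.9
gripper_force: 60.6
```

```bash
python3 -m crank '[[[-0.1,0.1,0,0],[-0.2,0,0,0],[-0.2,0,0,0],[-0.2,0,0,0],[-0.2,0,0,0],[-0.2,0,0,0],[-0.2,0,0,0],[-0.2,0,0,0],[-0.2,0,0,0],[-0.2,0,0,0],[-0.2,0,0,0],[0,0,0,0]]]';python3 -m crank '[[[-0.1,0,0,0],[0,0,0,0],[0,0,0,0]]]'
```

```text
clock: 9.87
eef_pos: [539.7, -106.5, 101.1]
tool_rot: [3.141, -0.009, 1.307]
force: [3.2, 11.4, 9.5]
width: 23.1
gripper_force: 61.7
clock: 10.12
eef_pos: [539.7, -106.6, 101.1]
tool_rot: [-3.142, -0.011, 1.309]
force: [4.3, 15.1, 10.9]
width: 22.6
gripper_force: 61.9
```

```bash
python3 -m crank '[[[0.25,0,0,0],[0,0,0,0],[0,0,0,0],[0,0,0,0],[0,0,0,0],[0,0,0,0]]]' -1; python3 -m crank '[[[0,0,-0.5,0],[0,0,-1,0],[0,0,-1,0],[0,0,-1,0],[0.4,0,0,0],[1,0,0,0],[1,0,0,0],[0,0,0,0],[0,0,0,0]]]'; python3 look.py d filter_grip pointer lock_grip port
python3 - <<'E'
from h import *;import pickle
a,b,c,d=[pickle.load(open(f"{k}.pkl","rb")) for k in"abcd"]
for t,z in (("lock_grip",115),("filter_grip",117),("port",90)):
    if t in d: print(t,atz(ray(d["im"],d[t]["position"]),z).round(1))
t="filter_grip";print(tri([ray(q["im"],q[t]["position"]) for q in(a,b,c,d)]))
# midline of bar: blue mask in wrist d
s=ctrl.read_state();print(s["eef_pos"],s["tool_rot"])
yaw=s["tool_rot"][2];v=np.array([555.6,27.5])-s["eef_pos"][:2]
print("dx,dy",v@[np.cos(yaw),np.sin(yaw)]/25,v@[np.sin(yaw),-np.cos(yaw)]/25)
E
```

```text
clock: 10.62
eef_pos: [538.2, -109.1, 99.9]
tool_rot: [-3.141, 0.001, 1.304]
force: [-0.4, -1.0, -0.7]
width: 85.4
gripper_force: 0.0
clock: 11.37
eef_pos: [554.4, -48.6, 186.8]
tool_rot: [-3.14, -0.0, 1.308]
force: [-0.3, -0.8, 0.2]
width: 85.4
gripper_force: 0.0
filter_grip [138.2 288.6] 0.89
pointer [211.3 294.5] 0.84
port [140.4 287.6] 0.55
filter_grip [556.5  26.6 117. ]
port [553.6  26.9  90. ]
(array([555.82555619,  25.02844626, 120.13011792]), [1.5, 1.5, 0.5, 1.6])
[553.99467561 -51.81523866 187.47876691] [-3.14143189e+00  6.90857561e-04  1.30260365e+00]
dx,dy 3.0762089150633103 -0.7787896701582211
```

View pics/wd.png

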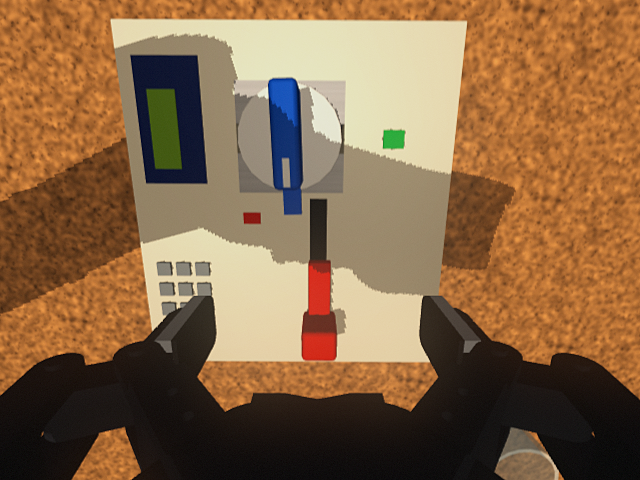

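The lock is now fully back: its grip is at (320,335) and the tongue is clear of the tab. The bar is at (285,135). Next I'll go over the bar and grip it.

```bash
python3 -m crank '[[[0.8,-0.2,0,0],[0.8,-0.2,0,0],[0.8,-0.2,0,0],[0.66,-0.18,0,0],[0,0,0.8,0],[0,0,0.8,0],[0,0,0.8,0],[0,0,0.6,0],[0,0,0.33,0],[0,0,0,0],[0,0,0,0]]]';python3 -m crank '[[[0,0,0,0],[0,0,0,0],[0,0,0,0],[0,0,0,0],[0,0,0,0],[0,0,0,0],[0,0,0,0],[0,0,0,0]]]' 1
```

```text
clock: 12.53
eef_pos: [555.8, 27.7, 104.4]
tool_rot: [-3.142, 0.0, 1.304]
force: [-0.4, -0.8, 0.5]
width: 85.3
gripper_force: 0.0
clock: 13.2
eef_pos: [556.0, 28.5, 104.8]
tool_rot: [3.141, -0.0, 1.305]
force: [-0.8, -0.2, 4.8]
width: 15.3
gripper_force: 59.4
```

```bash
python3 -m crank '[[[0,0,0,-0.5],[0,0,0,-0.8],[0,0,0,-0.8],[0,0,0,-0.8],[0,0,0,-0.8],[0,0,0,-0.8],[0,0,0,-0.8],[0,0,0,-0.8],[0,0,0,-0.8],[0,0,0,-0.8],[0,0,0,-0.8],[0,0,0,-0.8]]]';python3 -m crank '[[[0,0,0,-0.8],[0,0,0,-0.8],[0,0,0,-0.8],[0,0,0,-0.8],[0,0,0,-0.8],[0,0,0,-0.8],[0,0,0,-0.8],[0,0,0,-0.8],[0,0,0,-0.8],[0,0,0,-0.8],[0,0,0,0],[0,0,0,0]]]'; python3 -c "
from cell import ctrl
s=ctrl.read_state();print(s['torque'],s['qpos'])"
```

```text
clock: 14.2
eef_pos: [556.2, 28.4, 104.7]
tool_rot: [3.141, 0.0, 2.051]
force: [-0.5, -0.6, 4.5]
width: 15.1
gripper_force: 59.2
clock: 15.2
eef_pos: [556.2, 28.4, 104.7]
tool_rot: [3.141, 0.001, 2.687]
force: [0.3, -0.4, 5.7]
width: 15.0
gripper_force: 59.8
[-0.00441949  0.1053131   0.16817277] [-0.17677046  0.67342584  0.11599676  1.89608066 -0.13255609  0.57830208
  1.14171179]
```

```bash
python3 -m crank '[[[0,0,0,-0.8],[0,0,0,-0.8],[0,0,0,-0.6],[0,0,0,0],[0,0,0,0]]]'; python3 -c "
from cell import ctrl
s=ctrl.read_state();print(s['torque'])"; python3 -m crank '[[[0,0,0,-0.4],[0,0,0,-0.3],[0,0,0,0],[0,0,0,0]]]'; python3 -c "
from cell import ctrl
s=ctrl.read_state();print(s['torque'])"
```

```text
clock: 15.62
eef_pos: [556.2, 28.4, 104.8]
tool_rot: [3.141, 0.001, 2.863]
force: [-0.3, 0.5, 5.8]
width: 14.7
gripper_force: 59.8
[-0.01810933  0.0294864   0.16493704]
clock: 15.95
eef_pos: [556.2, 28.5, 104.7]
tool_rot: [3.141, 0.001, 2.918]
force: [-0.0, 0.3, 6.2]
width: 14.9
gripper_force: 59.5
[ 0.06431282  0.06448343 -0.08940469]
```

```bash
python3 -m crank '[[[0,0,0,-0.4],[0,0,0,-0.2],[0,0,0,0],[0,0,0,0]]]'; python3 -c "
from cell import ctrl
s=ctrl.read_state();print(s['torque'])"; python3 look.py e filter_grip pointer
```

```text
clock: 16.28
eef_pos: [556.3, 28.5, 104.8]
tool_rot: [3.14, 0.001, 2.961]
force: [-0.5, 1.3, 5.2]
width: 15.0
gripper_force: 62.4
[ 0.10813116 -0.0140472  -1.27504465]
filter_grip [317.2 319.3] 0.91
pointer [315.8 317.7] 0.17
```

View pics/we.png

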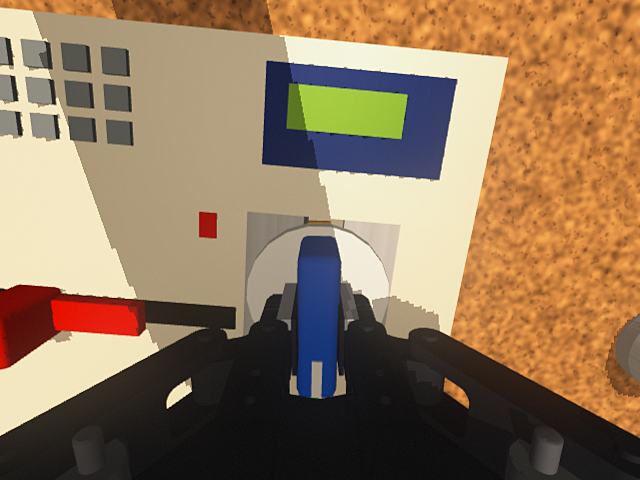

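The brass lug at (318,220) sits in the slot, and the torque jumped to -1.3 Nm, so the cartridge is at its stop. I'll relax the turn slightly and start lifting.

```bash
python3 -m crank '[[[0,0,0,0.4],[0,0,0,0.4],[0,0,0,0],[0,0,-0.2,0],[0,0,-0.2,0],[0,0,-0.2,0],[0,0,-0.2,0],[0,0,0,0],[0,0,0,0]]]'; python3 -c "
from cell import ctrl
s=ctrl.read_state();print(s['torque'])"
```

```text
clock: 17.18
eef_pos: [555.9, 28.5, 124.6]
tool_rot: [3.141, 0.001, 2.905]
force: [0.8, 0.7, -2.7]
width: 15.1
gripper_force: 58.6
[ 0.04920512  0.03428745 -0.00687671]
```

It lifts freely: the load is about 2.7 N with no residual torque. I'll clear the port and move part of the way to the tray.

```bash
python3 -m crank '[[[0,0,-0.4,0],[0,0,-0.6,0],[0,0,-0.6,0],[0,0,-0.6,0],[0,0,-0.6,0],[0,0,-0.6,0],[0,0,-0.4,0],[0,0,0,0],[0,0,0,0]]]'; python3 -m crank '[[[0,-0.4,0,0],[0,-0.7,0,0],[0,-0.7,0,0],[0,-0.7,0,0],[0,-0.7,0,0],[0,-0.7,0,0],[0,-0.7,0,0],[0,-0.7,0,0],[0,-0.7,0,0],[0,-0.5,0,0],[0,-0.3,0,0],[0,0,0,0]]]'
python3 look.py f tray tray_in beaker filter
python3 - <<'E'
from h import *;import pickle
f=pickle.load(open("f.pkl","rb"))
im={c:ctrl.get_image(c) for c in("top","side")};im["wrist"]=f["im"]
for t,z in(("tray",0),("tray_in",4),("beaker",0)):
    for c in im:
        r=ctrl.place_of(c,t)
        if r: print(t,c,round(r[0]["confidence"],2),np.round(r[0]["position"]),atz(ray(im[c],r[0]["position"]),z).round(1))
for c in("top","side"):
    m=ctrl.trace(c,"tray")[0]["mask"].astype(np.uint8)
    k=max(cv2.findContours(m,0,2)[0],key=cv2.contourArea)
    P=np.array([atz(ray(im[c],(y,x)),25)[:2] for x,y in k[:,0]],np.float32)
    print(c,cv2.minAreaRect(P))
p=np.zeros((480,800,3),np.uint8)
cv2.imwrite("pics/f2.png",np.hstack([im["wrist"]["img"][:,80:480],im["side"]["img"][:400].copy() if 0 else cv2.resize(im["top"]["img"][180:380,320:520],(400,480))])[...,::-1])
E
```

```text
clock: 17.93
eef_pos: [555.8, 28.5, 219.6]
tool_rot: [3.141, 0.001, 2.905]
force: [-0.9, 0.7, -2.8]
width: 15.3
gripper_force: 58.8
clock: 18.93
eef_pos: [514.7, -139.0, 218.7]
tool_rot: [-3.14, -0.001, 2.901]
force: [1.1, 0.1, -2.4]
width: 15.3
gripper_force: 58.8
tray [217.8 118.2] 0.64
tray_in [218.2 116.2] 0.71
filter [255.  320.9] 0.76
tray top 0.91 [287. 462.] [ 467.5 -345.5    0. ]
tray side 0.83 [202. 446.] [ 468.5 -347.7    0. ]
tray wrist 0.64 [218. 118.] [ 465.6 -347.9    0. ]
tray_in top 0.57 [290. 465.] [ 459. -350.    4.]
tray_in wrist 0.71 [218. 116.] [ 465.3 -347.6    4. ]
beaker top 0.84 [199. 448.] [ 673.5 -312.     0. ]
beaker side 0.75 [174. 361.] [ 675.5 -305.6    0. ]
top ((462.2447814941406, -382.93621826171875), (62.95933532714844, 146.80221557617188), 82.24427032470703)
side ((465.9420166015625, -337.17401123046875), (157.21119689941406, 160.04164123535156), 82.74406433105469)
```

View pics/f2.png

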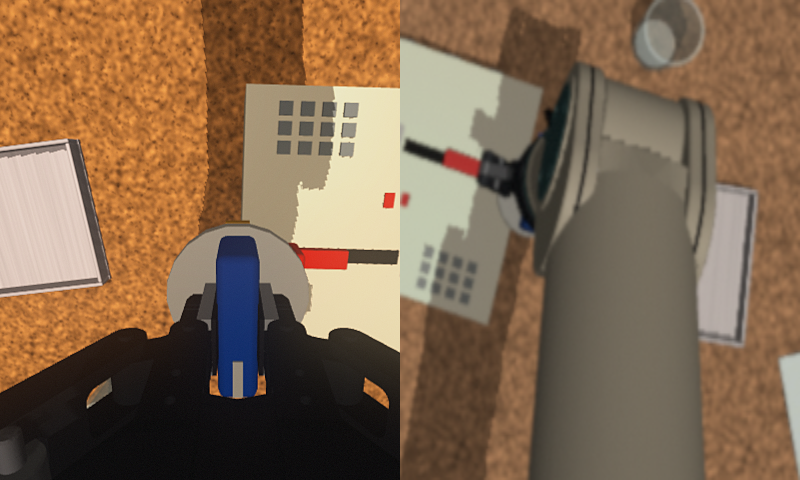

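The wrist view shows the tray at left, with its centre around column 118 in the full image, and the cartridge hanging upright in the fingers. All cameras put the tray centre at about (467, -347). I'll move above it and lower.

```bash
python3 -m crank '[[[0,-0.5,0,0],[-0.13,-0.9,0,0],[0,-1,0,0],[0,-1,0,0],[0,-1,0,0],[0,-1,0,0],[0,-1,0,0],[0,-0.9,0,0],[0,-0.7,0,0],[0,-0.5,0,0],[0,0,0,0],[0,0,0,0]]]'; python3 -m crank '[[[0,0,0.6,0],[0,0,0.8,0],[0,0,0.8,0],[0,0,0.8,0],[0,0,0.6,0],[0,0,0.6,0],[0,0,0.4,0],[0,0,0,0],[0,0,0,0]]]'
python3 - <<'E'
from h import *
im={c:ctrl.get_image(c) for c in("top","side","wrist")}
for c in im:
    for t,z in(("tray",0),("filter",23)):
        r=ctrl.place_of(c,t)
        if r: print(t,c,round(r[0]["confidence"],2),np.round(r[0]["position"]),atz(ray(im[c],r[0]["position"]),z).round(1))
cv2.imwrite("pics/g.png",np.hstack([cv2.resize(im["wrist"]["img"],(400,300)),im["side"]["img"][60:360,240:640]])[...,::-1])
E
```

```text
clock: 20.83
eef_pos: [468.6, -344.5, 219.1]
tool_rot: [3.141, -0.0, 2.903]
force: [0.0, 0.9, -2.6]
width: 15.1
gripper_force: 58.9
clock: 21.58
eef_pos: [469.5, -343.0, 104.2]
tool_rot: [3.141, -0.001, 2.906]
force: [0.6, -0.0, -2.4]
width: 14.7
gripper_force: 58.8
tray top 0.84 [290. 463.] [ 458.9 -346.8    0. ]
filter top 0.61 [284. 462.] [ 473.9 -338.8   23. ]
tray side 0.7 [204. 444.] [ 469.4 -339.8    0. ]
filter side 0.66 [157. 438.] [ 553.  -453.8   23. ]
filter wrist 0.63 [253. 317.] [ 471.  -344.8   23. ]
```

View pics/g.png

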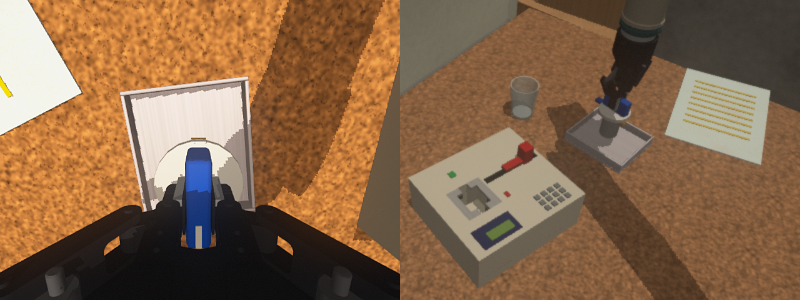

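The cartridge hangs over the tray floor, well inside the walls: the tray spans columns 122–250 and the flange is at 198. The lock is still back. I'll lower it slowly until it touches.

```bash
python3 -m crank '[[[0,-0.2,0.2,0],[0,0,0.2,0],[0,0,0.2,0],[0,0,0.15,0],[0,0,0.1,0],[0,0,0.05,0],[0,0,0,0],[0,0,0,0]]]'; python3 -m crank '[[[0,0,0.04,0],[0,0,0.04,0],[0,0,0.04,0],[0,0,0,0]]]';
```

```text
clock: 22.7
eef_pos: [468.0, -348.9, 81.7]
tool_rot: [3.142, -0.0, 2.905]
force: [-1.3, -0.1, -1.9]
width: 15.1
gripper_force: 58.9
clock: 23.03
eef_pos: [467.9, -348.9, 78.7]
tool_rot: [3.141, -0.0, 2.905]
force: [1.0, -0.4, -2.4]
width: 14.8
gripper_force: 58.9
```

```bash
python3 -m crank '[[[0,0,0.03,0],[0,0,0.03,0],[0,0,0,0],[0,0,0,0]]]'; python3 -m crank '[[[0,0,0.03,0],[0,0,0,0],[0,0,0,0]]]';
```

```text
clock: 23.37
eef_pos: [467.9, -348.9, 77.2]
tool_rot: [3.142, -0.0, 2.905]
force: [-0.2, 0.1, -3.0]
width: 15.2
gripper_force: 58.9
clock: 23.62
eef_pos: [468.0, -349.1, 76.8]
tool_rot: [-3.141, 0.0, 2.905]
force: [0.9, 0.4, -0.0]
width: 14.9
gripper_force: 59.3
```

```bash
python3 -m crank '[[[0,0,0.02,0],[0,0,0,0]]]'; python3 -m crank '[[[0,0,0,0],[0,0,0,0],[0,0,0,0],[0,0,0,0],[0,0,0,0],[0,0,0,0],[0,0,0,0]]]' -1; python3 -m crank '[[[0,0,-0.3,0],[0,0,-0.6,0],[0,0,-1,0],[0,0,-1,0],[0,0,-1,0],[0,0,-1,0],[0,0,-1,0],[0,0,0,0],[0,0,0,0]]]'
python3 - <<'E'
from h import *
im={c:ctrl.get_image(c) for c in("top","side","wrist")}
for c in im:
    for t,z in(("tray",0),("filter",4),("tray_in",4),("filter_grip",89)):
        r=ctrl.place_of(c,t)
        if r: print(t,c,round(r[0]["confidence"],2),np.round(r[0]["position"]),atz(ray(im[c],r[0]["position"]),z).round(1))
cv2.imwrite("pics/k.png",np.hstack([cv2.resize(im["wrist"]["img"],(400,300)),im["side"]["img"][60:360,240:640]])[...,::-1])
E
```

```text
clock: 23.78
eef_pos: [468.1, -349.1, 76.8]
tool_rot: [-3.141, 0.0, 2.905]
force: [-1.4, 1.7, 5.1]
width: 15.1
gripper_force: 60.1
clock: 24.37
eef_pos: [467.9, -348.9, 76.0]
tool_rot: [3.142, -0.0, 2.905]
force: [0.2, -0.2, -1.2]
width: 85.5
gripper_force: 0.0
clock: 25.12
eef_pos: [468.7, -349.5, 225.5]
tool_rot: [-3.14, 0.004, 2.905]
force: [-1.0, 0.4, -0.8]
width: 85.4
gripper_force: 0.0
tray top 0.75 [288. 463.] [ 464.  -347.1    0. ]
filter top 0.75 [288. 463.] [ 465.4 -346.3    4. ]
tray_in top 0.95 [291. 464.] [ 457.6 -348.6    4. ]
filter_grip top 0.64 [287. 477.] [ 467.4 -351.5   89. ]
tray side 0.75 [204. 443.] [ 470.9 -337.4    0. ]
filter side 0.8 [198. 448.] [ 469.6 -356.7    4. ]
tray_in side 0.93 [201. 445.] [ 471.2 -343.2    4. ]
filter_grip side 0.68 [169. 453.] [ 477.4 -352.    89. ]
filter wrist 0.88 [218. 318.] [ 469.8 -348.2    4. ]
filter_grip wrist 0.74 [237. 320.] [ 470.2 -347.3   89. ]
```

View pics/k.png

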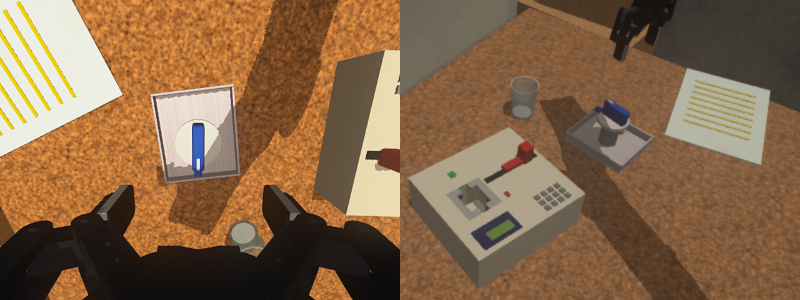

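The cartridge stands upright near the tray's centre, at (197,145) in the wrist half. Its base and grip positions agree, the lock is back and the fingers are clear, so I'm handing in.

```bash
python3 -c "
from cell import ctrl
print(ctrl.finish_job())"
```

```text
the job is handed in; nothing more can be done
None
```

I slid the lock fully back, unlocked the cartridge and lifted it out, then set it gently upright in the tray. I handed the job in at about 25 s on the clock; no verdict came back.

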